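Prick the datum on a rectifier plate, then hold it out to the pointer

TASK

Push the rectifier plate back along its slide bed until its tail is fully home against the two stop pads, with the sprung punch pushed in, and keep it pressed there for a full second. Then slide it outward along the bed, without lifting it, until its front edge is level with the pointer, straight along the bed; it will overhang past its balance point there, so finish still holding it with the gripper, flat on the bed and not tipping. Leave the other parts on the bench alone.

Things in the scene. Friction and masses are not known exactly. Their poses are not given: they have to be found in the camera images.
- bed: fixed slide bed: green stand with a flat steel top 90 mm wide (no side guides), 60 mm above the bench. Origin on the bench below the middle of the top's front edge; +x is outward along the bed (top spans x -232 to 0 mm), y across, z up. At the back, a wall 82 mm high (x -232 to -216 mm) carries two stop pads at y = +21 and -21 mm, 16 mm wide, tops 77 mm above the bench, faces at x = -200 mm.
- punch (a joint): sprung punch: steel pin 10 mm thick along the bed, between the stop pads, 66 mm above the bench. Value in m: 0 = fully out (tip at bed x = -192 mm, 8 mm in front of the pads), about 0.008 = pushed in by the plate with its tail on the pads. The spring resists with 2 N at first, 6 N at the pads.
- plate_block (a point): centre, half-way up, of the black block fixed on the plate near its tail, the natural handle: 40 mm along the plate, 30 mm across, 36 mm tall, standing on the plate's top (18 mm below this point). x points from tail to front, y across, z up. It is 25 mm in front of the tail end, 215 mm behind the front edge.
- plate_front (a point): middle of the front edge (far from the black block) of the plate, half-way through its thickness; axes as plate_block's. The plate is a loose aluminium bar 240 x 60 x 10 mm, 0.43 to 0.76 kg in all, with two low steel diodes on its front half; it lies on the bed and balances about 115 mm behind the front edge.
- plate_tail (a point): middle of the plate's tail end (beside the black block), half-way through its thickness; axes as plate_block's. It starts 18 to 45 mm in front of the stop pads.
- gauge: fixed pointer stand beside the plate's path beyond the bed's front edge: dark round foot 44 mm wide, post, and a thin dark arm (4 mm thick, 60 mm long, top 72 mm above the bench) pointing across at the path, ending about 13 mm from the plate's side. Origin on the bench under the post; axes parallel to the bed's; its plane x = 0, mid-arm, is the mark, 140 to 180 mm beyond the bed's front edge.
- gauge_tip (a point): tip of the pointer arm, 68 mm above the bench, on the mark; axes as the gauge's
- sleeve: bystander: loose copper slip-ring sleeve, 42 mm wide, 32 mm tall, standing; origin at the middle of its underside
- nut: bystander: loose knurled brass nut, 28 mm wide, 14 mm tall; origin at the middle of its underside
- cap: bystander: loose dented aluminium cover cap, 84 mm wide, 33 mm tall; origin at the middle of its underside
- spare: bystander: loose spare black phenolic block with two brass studs, 60 x 36 x 34 mm; origin at the middle of its underside
- driver: bystander: loose screwdriver lying on the bench to the right; origin under its middle
- spanner: bystander: loose wrench lying on the bench to the right; origin under its middle
Mind the look-alikes: they are no part of the job. There is more than one size of the part that bears plate_block; the job needs the larger.

How it is judged:
By the outcome, as a careful person would: the job done as asked, in the order asked, and still so for the second after the job is handed in, while the arm keeps its last pose, push and grip.
It also fails if it takes over 38 s, if anything falls off the work surface, if the arm or the gripper's body presses on something with over 40 N, if the wrist force passes 120 N, or if a joint passes its speed limit or range.

ROBOT

A 6-joint arm with a two-finger parallel gripper is mounted at the origin on the work surface. World frame = base frame: x ahead of the robot, y to its left, z up, the work surface at z = 0. Lengths are in mm, angles in rad, forces in N, time in s.
With the tool pointing down it reaches from about 300 to 850 mm from the base axis. Payload 4.2 kg.
Tool frame: the origin (TCP) lies at the very end of the fingers, on their centre line; the grasp point (between the pads) lies 19 mm behind it; z points along the fingers, y is the line along which they close (so a half turn about z gives the same grasp; the last joint's range is limited). The gripper opens to 91 mm and grips with 3 to 60 N. Pads are 32 mm wide; open, the fingers measure 118 mm over their backs; the gripper's body (76 mm by 178 mm) begins 60 mm behind the grasp point.
Start: joints at [1.284, 0.32, 1.565, -0, 1.257, -0.02], TCP at [151.598, 554.672, 213.976] pointing down, gripper open.
Joint ranges: [-3.11, 3.11], [-0.84, 2.01], [0.21, 2.61], [-1.34, 4.49], [0.05, 2.63], [-2.56, 2.56]. Speed limits (rad/s): [2.57, 2.57, 3.14, 3.14, 3.14, 3.14].

INTERFACE

Orientations are given as a unit quaternion [x, y, z, w].
In Python, from rig import state, snapshot, camera_info, hand_in, silhouettes gives the robot as it stands.
- The arm moves only by the tool play_rows, never from a script. Its argument "increments" is a list of rows, each a list of 5 numbers: the shift along the tool's x, y, z in units of 60 mm (1.0 is 60 mm), then the turn about the tool's z in units of 8 degrees (1.0 is 8 degrees), then the opening, from -1 (shut) to 1 (fully open). In form: [[tx, ty, tz, twist, claw], ...]. A call has 1 to 10 rows; each row shifts and turns the commanded pose from where the row before left it, along the tool's axes as they then stand; what a row does not reach is not made up. A row lasts 1/8 s, in which the tool goes at most 62.5 mm and 10.7 degrees, less where a joint would pass 70% of its speed; a pose out of reach is approached as far as the arm can. A call is refused whole if a number of a shift passes 1 or a number of a turn 1, either way. A call with a gripper value outside its range is refused whole. The fingers move at their own pace and stop on an object; "force" is the grip in N (left out, the last holds). Time passes only in rows, so rows that do not move let the fingers close. It gives the time, the measured TCP pose, the force, the opening and the grip force at its end, in the units of the state.
- state(): the state, without advancing time (a new reading comes with each control period).
- snapshot(name): name is "scene" or "top" or "wrist"; returns the picture (384x512x3 uint8, blue, green, red); there is no depth.
- camera_info(name): a dict with "camera_matrix" (3x3 intrinsics, pixels), "R" (3x3) and "t" (3): a world point X has camera coordinates R X + t. Camera axes: x right, y down, z forward; pixel columns grow to the right and rows downward; lengths in mm; the calibration is good to about 2 mm. The wrist camera is an equidistant fisheye: a pixel r from the principal point sees the ray r / f radians off the axis. A picture is of the moment at which its call begins: read the wrist's pose just before it. camera_info takes no time and is no camera call; for the wrist camera it gives the pose at the moment of the call.
- hand_in(): hands the job in; it is judged then, once.
Trained networks look in the newest picture that a camera, given by its name, has taken for a name from the list of things; names that differ only in an ending like _2 or _b are one class to them, and where a whole thing is asked for, a point or a joint stands for the part that bears it (a point fixed in the world has none). Each returns a list of dicts, best first, with "confidence" (0 to 1); they miss things now and then, are a little off and sometimes report something else, mostly with a low value. They report only what shows in the picture. A call takes as long as a camera call. They do not tell look-alikes from the thing itself.
- silhouettes(camera, target): "region" (384x512 bool, what is visible of it) and "location" ([column, row] in pixels, amid what is visible of it).
The state is a dict: "time_s": time; "qpos": joint angles; "dq": joint speeds; "joint_efforts": joint torques, N m; "tool_pos": TCP position; "eef_rot": TCP orientation; "force": force on the tool from outside, world axes, zero at the start; "ft_torque": the same for the moment, N m; "gripper_width": finger opening in mm; "grip_force": force on a finger pad.
Only numpy, scipy, OpenCV 4.12 (cv2) and the standard library are available. Lean on these libraries where they do the work, as an engineer would, in place of code of your own. Each camera call takes 0.05 s, during which the arm holds its last target. There are 200 camera calls.

## Working session

There is one attempt and no reset: what is moved stays moved. The work goes in short steps, Python scripts to look and compute and a tool call to move; the robot and the scene stay as the last step left them, time stands still between calls to the robot, and variables do not carry over. Pictures are saved under pics/ and viewed, at most 10 in all, crops included, and the job is handed in when it is done.

Besides the shell and the picture viewer there is one more tool, called after ">>>" in YAML: its name, and indented under it one key for each argument. play_rows: Moves the arm, as the interface text tells. Its arguments: {"type":"object","properties":{"increments":{"type":"array","items":{"type":"array","items":{"type":"number"}}},"force":{"type":"number"}},"required":["increments"]}

```bash
mkdir -p pics; ls
python3 - <<'E'
from rig import *
import cv2,numpy as np
s=state(); print(s['time_s'],s['tool_pos'],s['eef_rot'],s['gripper_width'],s['force'])
a=snapshot("scene"); b=snapshot("top")
cv2.imwrite("pics/a.png",np.hstack([a,b])[:, :])
for c in ("scene","top"):
    i=camera_info(c); print(c,np.round(i["camera_matrix"],1).tolist(),np.round(i["R"],4).tolist(),np.round(i["t"],1).tolist())
    for n in ("bed","plate_block","plate_front","gauge","spare","punch"):
        for d in silhouettes(c,n)[:3]:
            r=d["region"]; ys,xs=np.nonzero(r); print(n,round(d["confidence"],2),np.round(d["location"]),r.sum(),xs.min(),xs.max(),ys.min(),ys.max()) if r.sum() else 0
E
python3 -c "
import cv2;a=cv2.imread('pics/a.png');cv2.imwrite('pics/a1.png',cv2.resize(a[:,:512],(800,600)));cv2.imwrite('pics/a2.png',cv2.resize(a[:,512:],(800,600)))"
```

```text
pics
0.0 [151.42594143 554.15341131 213.10810333] [ 1.32988142e-01  9.91117221e-01 -8.88412541e-04 -1.40554506e-04] 91.1619433877452 [-0.46405869  0.70951967  0.80451876]
scene [[443.3, 0.0, 260.3], [0.0, 443.3, 182.8], [0.0, 0.0, 1.0]] [[0.8613, 0.5078, 0.0148], [0.4104, -0.6783, -0.6095], [-0.2995, 0.5311, -0.7926]] [-441.8, -211.5, 1340.4]
bed 0.66 [307. 132.] 1438 272 320 89 179
plate_block 0.89 [188. 179.] 906 157 220 166 196
plate_block 0.88 [295. 144.] 1615 277 311 106 182
plate_front 0.71 [323. 192.] 267 316 332 182 201
plate_front 0.58 [296. 147.] 1645 276 311 106 183
plate_front 0.57 [191. 181.] 931 157 221 166 196
gauge 0.67 [321. 228.] 454 302 334 214 242
spare 0.78 [254. 124.] 238 247 261 116 135
top [[399.8, 0.0, 251.8], [0.0, 399.8, 185.2], [0.0, 0.0, 1.0]] [[0.0079, -0.9995, -0.0295], [-0.9905, -0.0038, -0.1377], [0.1375, 0.0303, -0.99]] [-55.5, 532.4, 944.0]
bed 0.81 [151. 200.] 2844 95 216 149 221
plate_block 0.94 [270. 261.] 1121 240 301 236 287
plate_block 0.57 [184. 177.] 2654 133 235 147 202
plate_front 0.96 [186. 173.] 2558 133 235 148 202
plate_front 0.89 [271. 264.] 1105 239 301 236 288
gauge 0.64 [256. 109.] 271 248 265 100 124
spare 0.79 [165. 242.] 378 154 179 229 253
punch 0.48 [188. 174.] 2548 133 235 148 202
```

View pics/a1.png

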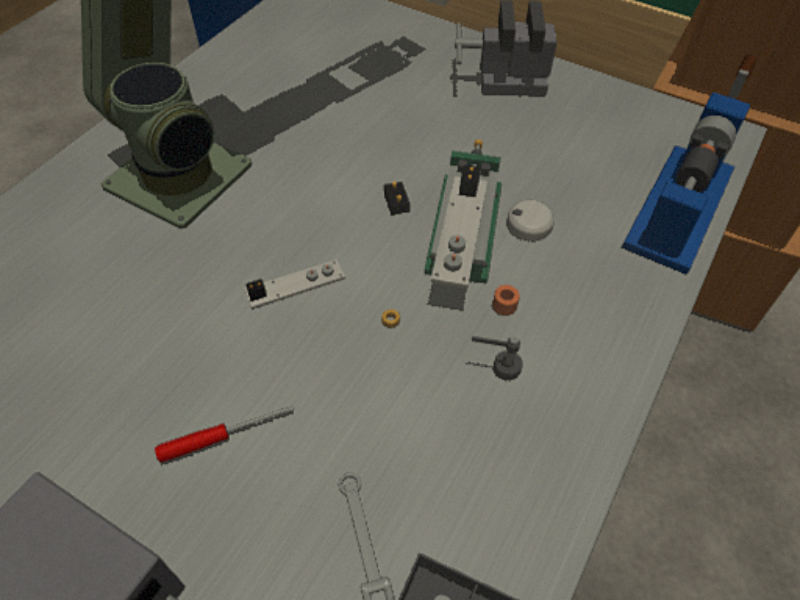

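View pics/a2.png

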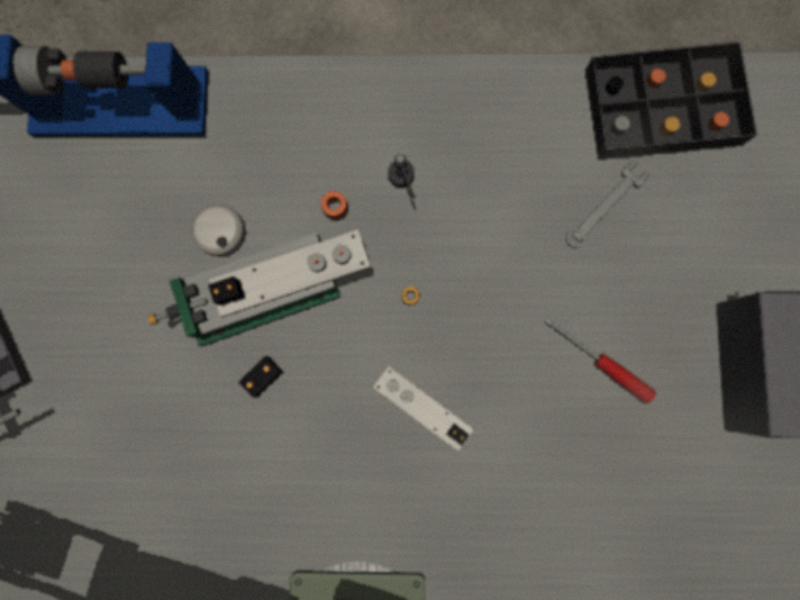

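The scene view shows the large plate on the green bed (block near (470,178), front near (448,290)) and the smaller look-alike lying loose at (295,283). In the top view the bed's wall is at (185,305), the block at (226,290), the plate front at (365,250) and the gauge post and tip at (401,160) and (414,207).

```bash
cat > h.py <<'E'
from rig import *
import cv2,numpy as np
def ray(c,i,p):
    K=np.array(i["camera_matrix"]);R=np.array(i["R"]);t=np.array(i["t"])
    v=np.array([(p[0]-K[0,2])/K[0,0],(p[1]-K[1,2])/K[1,1]])
    if c=="wrist":
        th=np.hypot(*v); d=np.array([*(v/th*np.sin(th)),np.cos(th)]) if th>1e-9 else np.array([0,0,1.])
    else: d=np.array([*v,1.])
    return -R.T@t, R.T@d
def onz(c,i,p,z):
    o,d=ray(c,i,p); return o+d*(z-o[2])/d[2]
def proj(c,i,X):
    K=np.array(i["camera_matrix"]);q=np.array(i["R"])@np.array(X,float)+np.array(i["t"])
    if c=="wrist":
        r=np.hypot(q[0],q[1]); th=np.arctan2(r,q[2]); v=q[:2]/max(r,1e-9)*th
    else: v=q[:2]/q[2]
    return np.array([K[0,0]*v[0]+K[0,2],K[1,1]*v[1]+K[1,2]])
def rect(c,i,region,z):
    ys,xs=np.nonzero(region)
    P=np.array([onz(c,i,(x,y),z)[:2] for x,y in zip(xs,ys)],np.float32)
    return cv2.minAreaRect(P)
E
python3 - <<'E'
from h import *
i=camera_info("top")
S=1.5625
for n,p,z in [("front a",(358,231),70),("front b",(371,268),70),("tail b",(220,314),70),("tail a",(208,283),70),("block top",(226,286),106),("wall a",(172,281),82),("wall b",(196,335),82),("bed fr b",(338,290),60),("bed fr a",(320,237),60),("gtip",(414,207),68),("gpost",(401,160),72),("gfoot",(401,176),0)]:
    print(n,np.round(onz("top",i,(p[0]/S,p[1]/S),z)[:2],0))
a=snapshot("top")
for d in silhouettes("top","plate_front")[:1]: print(rect("top",i,d["region"],70))
cv2.imwrite("pics/b.png",cv2.resize(a[85:235,85:285],(800,600),interpolation=cv2.INTER_CUBIC))
E
```

```text
front a [618.   2.]
front b [561. -19.]
tail b [489. 210.]
tail a [537. 230.]
block top [527. 192.]
wall a [538. 282.]
wall b [456. 241.]
bed fr b [528.  32.]
bed fr a [611.  62.]
gtip [657. -84.]
gpost [731. -64.]
gfoot [729. -62.]
((551.052978515625, 108.91275024414062), (62.809326171875, 243.8414306640625), 19.3658390045166)
```

View pics/b.png

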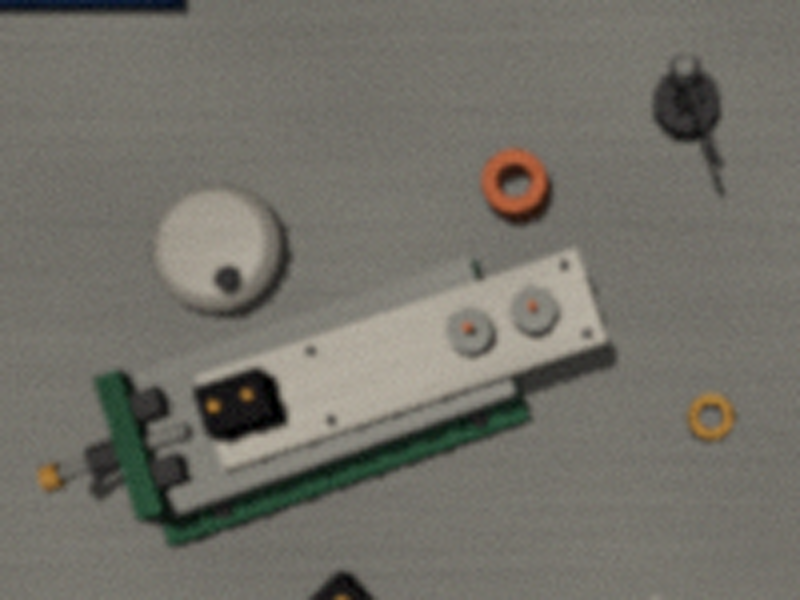

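The crop shows the plate at about 16° to the image rows, with pads near (150,403) and (172,470), the punch tip at (190,432), and the bed's front corners at (478,262) and (520,385). Next I fit the bed pose from these points and look at the wrist camera's geometry.

Run:
```python
from h import *
from scipy.optimize import least_squares
i=camera_info("top")
C=lambda p:np.array([p[0]/4+85-.4,p[1]/4+85-.4])
pts=[((520,387),(0,-45,60)),((480,262),(0,45,60)),((183,515),(-212,-45,60)),((190,431),(-192,0,66)),((166,401),(-200,21,77)),((187,468),(-200,-21,77))]
def X(q,b): c,s=np.cos(q[2]),np.sin(q[2]); return (q[0]+c*b[0]-s*b[1],q[1]+s*b[0]+c*b[1],b[2])
f=lambda q:np.concatenate([proj("top",i,X(q,b))-C(p) for p,b in pts])
r=least_squares(f,[570,47,-1.2],loss="soft_l1",x_scale=[10,10,.1])
print(r.x,np.degrees(r.x[2]),np.round(r.fun,1))
fr=onz("top",i,C((592,297)),70);ta=onz("top",i,C((212,422)),70)
d=fr-ta; print("plate",fr,ta,np.degrees(np.arctan2(d[1],d[0])),np.linalg.norm(d))
gt=onz("top",i,C((721,192)),68);print("gtip",gt)
c,s=np.cos(r.x[2]),np.sin(r.x[2])
for n,p in (("fr",fr),("ta",ta),("tip",gt)):
    e=p[:2]-r.x[:2];print(n,"bed",e@[c,s],e@[-s,c])
w=camera_info("wrist"); R=np.array(w["R"]);o=-R.T@np.array(w["t"]);print("wristcam",np.round(o),np.round(R.T[:,2],2),np.round(R.T[:,0],2),np.array(w["camera_matrix"])[0])
```

```text
[574.27882299  50.07417984  -1.22872475] -70.4007426074489 [ 0.5  2.7 -1.2 -0.7  0.8 -0.2  0.8  0.1 -0.4 -0.1 -0.6 -0.2]
plate [591.40146954  -7.0078368   70.        ] [515.14309027 218.60971711  70.        ] -71.32482741030529 238.15671530709594
gtip [656.48603349 -83.86351726  68.        ]
fr bed 59.51839697303956 -3.0169638828436214
ta bed -178.60734401173872 0.8239378752633721
tip bed 153.7531221383587 32.51629737244157
wristcam [ 72. 576. 384.] [ 0.27 -0.08 -0.96] [ 0.26  0.96 -0.  ] [297.31863964   0.         255.06574595]
```

>>> play_rows:
  increments:
    - [-0.86,-0.49,0,0,1]
    - [-0.86,-0.49,0,0,1]
    - [-0.86,-0.49,0,0,1]
    - [-0.86,-0.49,0,0,1]
    - [-0.86,-0.49,0,0,1]
    - [-0.86,-0.49,0,0,1]
    - [-0.86,-0.49,0,0,1]
    - [-0.86,-0.49,0,0,1]
    - [-0.86,-0.49,0,0,1]
    - [0,0,0,0.98,1]

```text
time_s: 2.05
tool_pos: [532.5, 173.9, 213.6]
eef_rot: [0.205, 0.979, -0.0, 0.001]
force: [-0.7, 0.4, -0.3]
gripper_width: 91.3
grip_force: 0.0
```

>>> play_rows:
  increments:
    - [0,0,0,0.98,1]
    - [0,0,0,0.98,1]
    - [0,0,0,0.98,1]
    - [0,0,0,0.98,1]
    - [0,0,0,0.98,1]
    - [0,0,0,0.98,1]
    - [0,0,0,0,1]

```text
time_s: 2.92
tool_pos: [529.8, 177.0, 214.0]
eef_rot: [0.574, 0.819, 0.0, 0.0]
force: [0.1, -0.1, 1.0]
gripper_width: 90.9
grip_force: 0.0
```

Run:
```python
from h import *
s=state(); print(s['time_s'],s['tool_pos'],s['eef_rot'],s['qpos'],s['force'])
w=camera_info("wrist");a=snapshot("wrist");np.save("w.npy",dict(w),allow_pickle=True)
cv2.imwrite("pics/w0.png",a);cv2.imwrite("pics/w.png",cv2.resize(a,(800,600),interpolation=cv2.INTER_CUBIC))
```

```text
2.925 [529.80156685 177.00157114 213.97094084] [5.74090589e-01 8.18791789e-01 3.77993645e-05 4.40851254e-06] [ 3.01818985e-01  2.93757765e-01  1.60225377e+00  4.13920579e-05
  1.24551589e+00 -4.60044846e-02] [ 0.06434387 -0.09577701  0.97265629]
```

View pics/w.png

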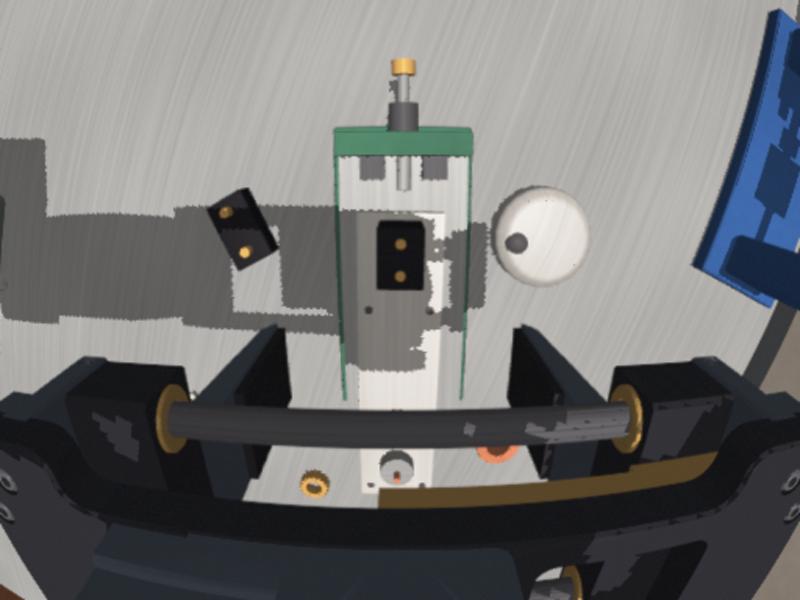

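The wrist view shows the pads at (372,180) and (435,180), punch tip (403,190), plate tail edge at row 211 and the block top from (378,222) to (424,289). Next I project these to world coordinates.

Run:
```python
from h import *
from scipy.optimize import least_squares
w=np.load("w.npy",allow_pickle=True).item()
C=lambda p:np.array([(p[0]+.5)/1.5625-.5,(p[1]+.5)/1.5625-.5])
pts=[((372,180),(-200,-21,77)),((435,180),(-200,21,77)),((403.5,190),(-192,0,66)),((340,155),(-216,-45,60)),((470,155),(-216,45,60)),((345,398),(0,-45,60)),((462,398),(0,45,60))]
def X(q,b): c,s=np.cos(q[2]),np.sin(q[2]); return (q[0]+c*b[0]-s*b[1],q[1]+s*b[0]+c*b[1],b[2])
def f(q):
    e=[proj("wrist",w,X(q,b))-C(p) for p,b in pts]
    for k in (3,4): e[k][1]=0
    return np.concatenate(e)
r=least_squares(f,[574,50,-1.2287],loss="soft_l1",x_scale=[10,10,.1])
q=r.x;print(q,np.degrees(q[2]),np.round(r.fun,1))
c,s=np.cos(q[2]),np.sin(q[2])
def bed(n,p,z):
    P=onz("wrist",w,C(p),z);e=P[:2]-q[:2];print(n,np.round(P,1),"bed",np.round([e@[c,s],e@[-s,c]],1))
bed("tailR",(445,211),70);bed("tail mid",(400,211),70)
bed("L380",(358,380),70);bed("R380",(437,380),70);bed("L490",(361,490),70);bed("R490",(433,490),70);bed("front",(398,493),70)
for p in ((378,222),(424,222),(424,289),(378,289)): bed("blk",p,106)
bed("stud1",(400,244),109);bed("stud2",(400,276),109)
for d in silhouettes("wrist","plate_block")[:3]: print(d["confidence"],d["location"],d["region"].sum())
```

```text
[575.9091781   53.68021075  -1.2272122 ] -70.31407957890117 [ 0.1 -0.9  0.8 -0.6  0.3 -0.2 -0.7  0.  -0.6  0.   1.7 19.5 -3.5 19.7]
tailR [542.2 230.7  70. ] bed [-178.    27.9]
tail mid [513.5 220.1  70. ] bed [-177.7   -2.7]
L380 [526.9  90.2  70. ] bed [-50.9 -33.9]
R380 [583.1 110.6  70. ] bed [-51.2  26. ]
L490 [562.5 -13.7  70. ] bed [ 58.9 -35.3]
R490 [621.2   7.8  70. ] bed [58.5 27.2]
front [593.8  -5.6  70. ] bed [61.8 -3.2]
blk [501.9 213.1 106. ] bed [-175.  -16.]
blk [527.9 222.6 106. ] bed [-175.2   11.7]
blk [542.8 183.3 106. ] bed [-133.2   12.4]
blk [515.8 173.5 106. ] bed [-133.1  -16.2]
stud1 [518.8 205.4 109. ] bed [-162.1   -2.7]
stud2 [525.6 186.7 109. ] bed [-142.2   -2.6]
0.84 [253.0, 208.0] 7786
```

>>> play_rows:
  increments:
    - [0.34,-0.01,0,0.03,1]
    - [0,0,0.6,0,1]
    - [0,0,0.6,0,1]
    - [0,0,0.6,0,1]
    - [0,0,0.4,0,1]
    - [0,0,0.11,0,1]
    - [0,0,0,0,1]

```text
time_s: 3.9
tool_pos: [522.6, 196.1, 75.6]
eef_rot: [0.576, 0.817, 0.0, 0.0]
force: [-0.2, -0.2, 0.6]
gripper_width: 91.5
grip_force: 0.0
```

Run:
```python
from h import *
from scipy.optimize import least_squares
s=state(); print(s['time_s'],s['tool_pos'],s['eef_rot'],s['force'])
w=camera_info("wrist");a=snapshot("wrist");np.save("w2.npy",dict(w),allow_pickle=True)
cv2.imwrite("pics/w2.png",cv2.resize(a,(800,600),interpolation=cv2.INTER_CUBIC))
```

```text
3.9 [522.63121842 196.10923117  75.62476359] [5.76240353e-01 8.17280257e-01 1.83006252e-04 6.29862557e-05] [-0.16016604 -0.20819061  0.5506121 ]
```

View pics/w2.png

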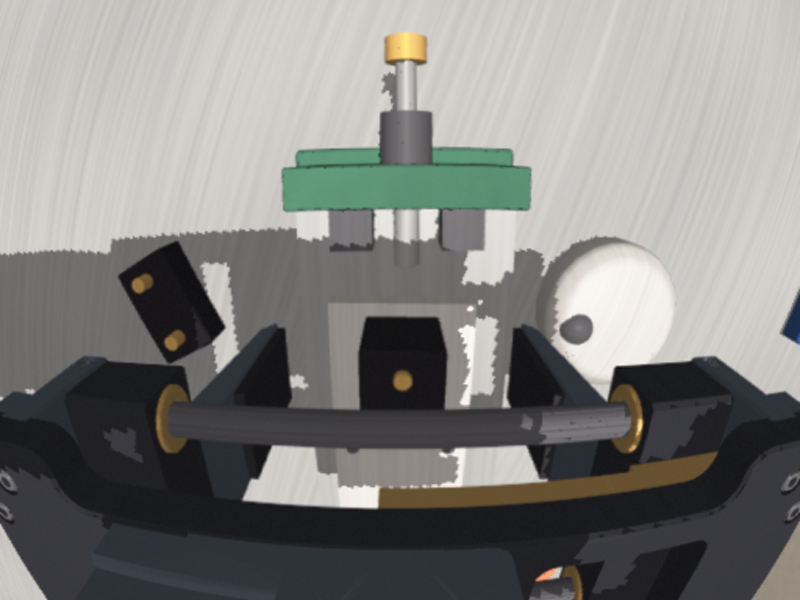

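The wrist close-up shows the block between the fingers (360–445), the tail edge at row 304 (columns 328–478), the pad fronts at row 249 and the punch tip at (406,265).

Run:
```python
from h import *
w=np.load("w2.npy",allow_pickle=True).item()
T=np.array([522.63,196.11]);a=np.radians(109.63);ux=np.array([np.cos(a),np.sin(a)]);uy=np.array([np.sin(a),-np.cos(a)])
C=lambda p:np.array([(p[0]+.5)/1.5625-.5,(p[1]+.5)/1.5625-.5])
for n,p,z in [("tailL",(328,304),70),("tailR",(478,304),70),("padLo",(330,249),77),("padLi",(373,249),77),("padRi",(443,249),77),("padRo",(484,249),77),("pinL",(393,264),66),("pinR",(419,264),66),("wallL",(283,210),82),("wallR",(530,210),82),("blkbaseL",(360,348),80),("blkL",(361,318),106),("blkR",(443,318),106),("steelL",(297,214),60),("steelR",(516,214),60)]:
    e=onz("wrist",w,C(p),z)[:2]-T;print(n,"tool x,y",np.round([e@ux,e@uy],1))
q=state()['eef_rot'];print(np.degrees(2*np.arctan2(q[1],q[0])))
```

```text
tailL tool x,y [ 24.7 -29.7]
tailR tool x,y [24.7 30.4]
padLo tool x,y [ 48.4 -26.9]
padLi tool x,y [ 48.3 -10.8]
padRi tool x,y [48.3 15.1]
padRo tool x,y [48.5 30.5]
pinL tool x,y [40.1 -3.6]
pinR tool x,y [40.1  6.7]
wallL tool x,y [ 64. -43.]
wallR tool x,y [64.1 46.1]
blkbaseL tool x,y [ 10.  -16.4]
blkL tool x,y [ 31.6 -13.4]
blkR tool x,y [31.6 12.8]
steelL tool x,y [ 59.8 -42.7]
steelR tool x,y [60.  46.6]
109.62140050437353
```

>>> play_rows:
  increments:
    - [0,0,0.03,0,-1]
    - [0,0,0,0,-1]
    - [0,0,0,0,-1]
    - [0,0,0,0,-1]
    - [0,0,0,0,-1]
    - [0,0,0,0,-1]
    - [0,0,0,0,-1]
    - [0,0,0,0,-1]
  force: 50

```text
time_s: 4.95
tool_pos: [522.5, 196.1, 73.5]
eef_rot: [0.576, 0.817, 0.0, 0.0]
force: [1.8, 0.0, -0.3]
gripper_width: 30.0
grip_force: 50.0
```

>>> play_rows:
  increments:
    - [0.11,0,0,0,-1]
    - [0.11,0,0,0,-1]
    - [0.11,0,0,0,-1]
    - [0,0,0,0,-1]

```text
time_s: 5.45
tool_pos: [515.5, 214.9, 73.6]
eef_rot: [0.576, 0.817, -0.0, 0.0]
force: [0.7, -3.9, -0.0]
gripper_width: 30.0
grip_force: 50.0
```

>>> play_rows:
  increments:
    - [0.03,0,0,0,-1]
    - [0.03,0,0,0,-1]
    - [0,0,0,0,-1]

```text
time_s: 5.82
tool_pos: [514.7, 217.1, 73.6]
eef_rot: [0.576, 0.817, -0.001, 0.001]
force: [2.6, -7.5, 0.4]
gripper_width: 29.7
grip_force: 50.0
```

>>> play_rows:
  increments:
    - [0.02,0,0,0,-1]
    - [0.02,0,0,0,-1]
    - [0,0,0,0,-1]

```text
time_s: 6.2
tool_pos: [514.6, 217.6, 73.7]
eef_rot: [0.575, 0.818, -0.002, 0.002]
force: [4.5, -12.7, 0.2]
gripper_width: 30.0
grip_force: 50.0
```

>>> play_rows:
  increments:
    - [0.03,0,0,0,-1]
    - [0.02,0,0,0,-1]
    - [0,0,0,0,-1]

```text
time_s: 6.58
tool_pos: [514.6, 217.8, 73.8]
eef_rot: [0.575, 0.818, -0.003, 0.004]
force: [7.3, -21.0, 1.0]
gripper_width: 29.6
grip_force: 50.0
```

Run:
```python
from h import *
s=state(); print(s['time_s'],s['tool_pos'],s['eef_rot'],s['force'],s['ft_torque'])
w=camera_info("wrist");a=snapshot("wrist");np.save("w3.npy",dict(w),allow_pickle=True)
cv2.imwrite("pics/w3.png",cv2.resize(a[100:280,160:360],(800,720),interpolation=cv2.INTER_CUBIC)[:600])
```

```text
6.575 [514.59462339 217.77715738  73.79717606] [ 0.57457633  0.8184334  -0.00310555  0.00437718] [  7.32549469 -21.01333543   1.02717878] [-3.42074544 -1.27813421  0.21976818]
```

View pics/w3.png

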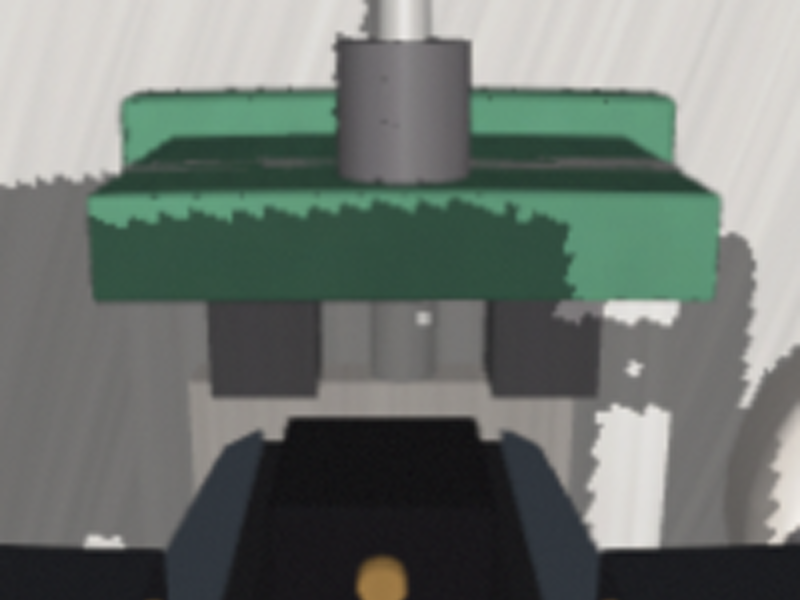

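The tail edge (row 380) now sits under both pad tops (columns 210–318 and 490–598), the pin is pushed in, and the force has risen to 22 N without further travel. I'll hold here.

>>> play_rows:
  increments:
    - [0,0,0,0,-1]
    - [0,0,0,0,-1]
    - [0,0,0,0,-1]
    - [0,0,0,0,-1]
    - [0,0,0,0,-1]
    - [0,0,0,0,-1]
    - [0,0,0,0,-1]
    - [0,0,0,0,-1]
    - [0,0,0,0,-1]
    - [0,0,0,0,-1]

```text
time_s: 7.88
tool_pos: [514.6, 217.8, 73.8]
eef_rot: [0.575, 0.818, -0.003, 0.004]
force: [8.5, -21.4, 1.3]
gripper_width: 29.4
grip_force: 50.0
```

Run:
```python
from h import *
s=state(); print(s['time_s'],s['tool_pos'],s['eef_rot'],s['force'],s['ft_torque'])
a=snapshot("scene");b=snapshot("top")
z=lambda im,x,y,w,h:cv2.resize(im[y:y+h,x:x+w],(400,600),interpolation=cv2.INTER_CUBIC)
cv2.imwrite("pics/g.png",np.hstack([z(a,290,190,60,90),z(b,230,90,60,90)]))
```

```text
7.875 [514.56826759 217.76533777  73.78362887] [ 0.5746263   0.81839889 -0.00307542  0.00429152] [  8.50302771 -21.41953761   1.32597408] [-3.44405807 -1.2587085   0.21722953]
```

View pics/g.png

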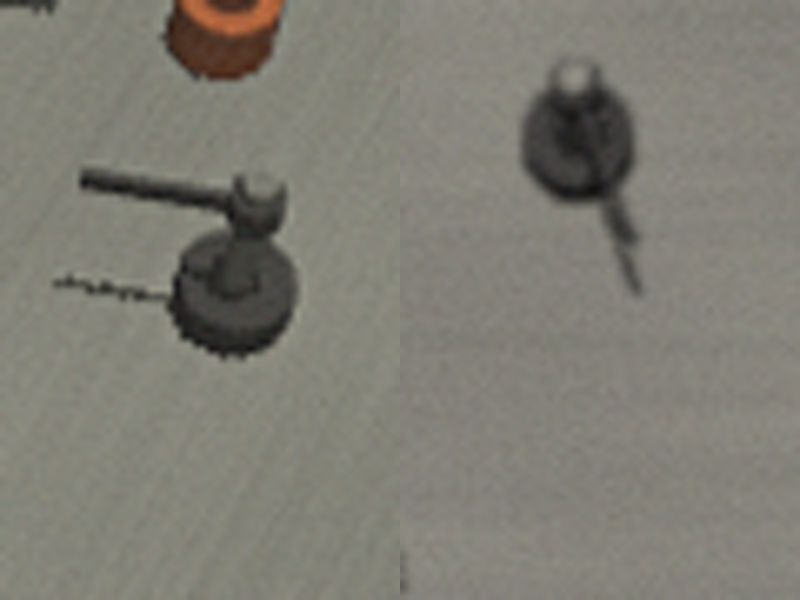

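```bash
cat >> h.py <<'E'
a_=np.radians(109.63);UX=-np.array([np.cos(a_),np.sin(a_)]);UY=np.array([np.sin(a_),-np.cos(a_)])
H=np.array([514.6,217.8])  # TCP at home = bed x -175
def bx(P): e=np.array(P)[:2]-H; return np.round([e@UX-175,e@UY-1.5],1)
E
python3 - <<'E'
from h import *
S=camera_info("scene");Tt=camera_info("top")
cs=lambda x,y:((x+.5)/6.667+290-.5,(y+.5)/6.667+190-.5)
ct=lambda x,y:((x-400+.5)/6.667+230-.5,(y+.5)/6.667+90-.5)
print("scene tip mid",bx(onz("scene",S,cs(82,179),68)),"arm near post",bx(onz("scene",S,cs(228,203),68)),"top tip",bx(onz("top",Tt,ct(628,240),68)),"top armroot",bx(onz("top",Tt,ct(608,195),68)))
print("foot scene",bx(onz("scene",S,cs(236,290),4)),"foot top",bx(onz("top",Tt,ct(578,140),4)))
# triangulate tip
A=[];b=[]
for o,d in (ray("scene",S,cs(82,179)),ray("top",Tt,ct(628,242))):
    d=d/np.linalg.norm(d);M=np.eye(3)-np.outer(d,d);A.append(M);b.append(M@o)
X=np.linalg.lstsq(np.vstack(A),np.concatenate(b),rcond=None)[0];print(X,bx(X))
# check calibration biases: front corners of bed/plate
for c,i in (("scene",S),("top",Tt)):
    print(c,[np.round(proj(c,i,(*(H+UX*(x+175)+UY*(y+1.5)),z)),1).tolist() for x,y,z in ((40,-31.4,70),(40,28.6,70))])
    g=snapshot(c)
    for d in silhouettes(c,"gauge")[:1]:
        ys,xs=np.nonzero(d["region"]);print(d["confidence"],xs.min(),xs.max(),ys.min(),ys.max())
E
```

```text
scene tip mid [160.7  47.4] arm near post [160.5  99. ] top tip [160.2  48.2] top armroot [158.9  66.5]
foot scene [155.1 109.6] foot top [161.4 110.4]
[673.35042635 -81.30012154  67.11061628] [160.   47.5]
scene [[277.4, 171.5], [300.9, 175.2]]
0.94 302 334 215 242
top [[227.3, 172.3], [219.3, 149.1]]
0.6 247 264 99 125
```

>>> play_rows:
  increments:
    - [-0.05,0,0,0,-1]
    - [-0.05,0,0,0,-1]
    - [-0.1,0,0.01,0,-1]
    - [-0.15,0,0.01,0,-1]
    - [-0.2,0,0.01,0,-1]
    - [-0.2,0,0,0,-1]
    - [-0.2,0,0,0,-1]
    - [-0.2,0,0,0,-1]
    - [-0.2,0,0,0,-1]
    - [-0.15,0,0,0,-1]
  force: 60

```text
time_s: 9.43
tool_pos: [543.1, 141.6, 73.7]
eef_rot: [0.577, 0.817, 0.003, -0.001]
force: [-2.9, 8.7, 11.0]
gripper_width: 29.8
grip_force: 60.0
```

>>> play_rows:
  increments:
    - [-0.15,0,0,0,-1]
    - [-0.15,0,0,0,-1]
    - [-0.1,0,0,0,-1]
    - [-0.05,0,0,0,-1]
    - [0,0,0,0,-1]
    - [0,0,0,0,-1]

```text
time_s: 10.18
tool_pos: [552.1, 116.2, 73.8]
eef_rot: [0.577, 0.817, 0.003, -0.001]
force: [-1.9, 7.7, 10.6]
gripper_width: 29.9
grip_force: 60.0
```

Run:
```python
from h import *
s=state(); print(s['time_s'],s['tool_pos'],s['eef_rot'],s['force'],s['ft_torque'],"block bed",bx(s['tool_pos']),np.degrees(2*np.arctan2(s['eef_rot'][1],s['eef_rot'][0])))
S=camera_info("scene");T=camera_info("top")
a=snapshot("scene");b=snapshot("top");cv2.imwrite("pics/s4.png",a);cv2.imwrite("pics/t4.png",b)
z=lambda im,x,y,w,h:cv2.resize(im[y:y+h,x:x+w],(400,600),interpolation=cv2.INTER_CUBIC)
cv2.imwrite("pics/f.png",np.hstack([z(a,275,170,60,90),z(b,220,90,60,90)]))
```

```text
10.175 [552.12422121 116.1911861   73.75345772] [ 0.57721816  0.81658482  0.00272514 -0.00100138] [-1.89905856  7.68085155 10.64793209] [ 0.99261307  0.83579064 -0.1794956 ] block bed [-66.7  -0.3] 109.4894185785995
```

View pics/f.png

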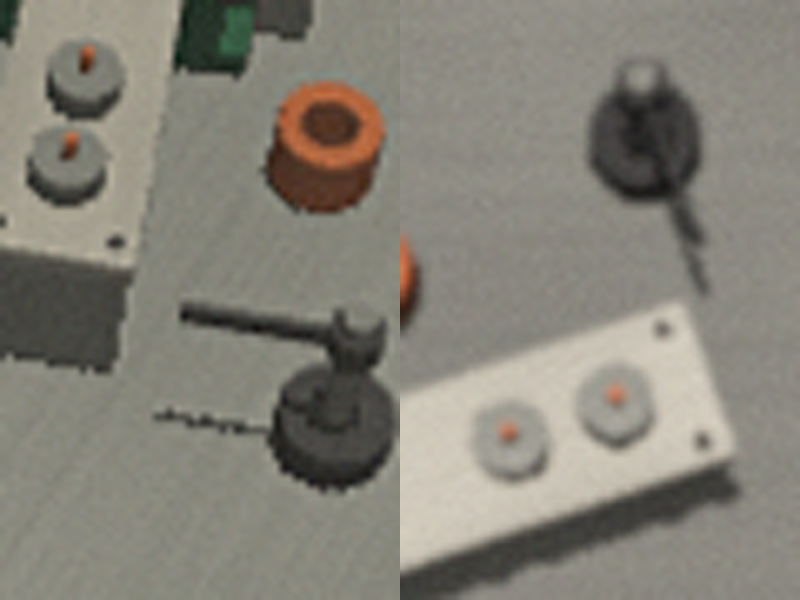

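The scene crop shows the plate's front edge (right top corner at (132,268)) still short of the arm tip (183,312). The top crop has the front corners at (683,300) and (737,452).

Run:
```python
from h import *
S=camera_info("scene");Tt=camera_info("top")
cs=lambda x,y:((x+.5)/6.667+275-.5,(y+.5)/6.667+170-.5)
ct=lambda x,y:((x-400+.5)/6.667+220-.5,(y+.5)/6.667+90-.5)
print("front scene",bx(onz("scene",S,cs(132,268),70)),bx(onz("scene",S,cs(0,250),70)),"tip",bx(onz("scene",S,cs(183,313),68)))
print("front top",bx(onz("top",Tt,ct(683,300),70)),bx(onz("top",Tt,ct(737,452),70)),"tip",bx(onz("top",Tt,ct(695,240),68)))
```

```text
front scene [146.9  27.5] [148.6 -19.9] tip [160.9  47.8]
front top [148.6  28. ] [148.2 -31.3] tip [160.3  48.1]
```

>>> play_rows:
  increments:
    - [-0.07,0,0,0,-1]
    - [-0.07,0,0,0,-1]
    - [-0.06,0,0,0,-1]
    - [0,0,0,0,-1]
    - [0,0,0,0,-1]

```text
time_s: 10.9
tool_pos: [556.1, 105.0, 73.7]
eef_rot: [0.577, 0.817, 0.003, -0.001]
force: [-3.3, 7.4, 11.2]
gripper_width: 30.0
grip_force: 60.0
```

Run:
```python
from h import *
s=state(); print(s['time_s'],s['tool_pos'],s['eef_rot'],s['force'],"block bed",bx(s['tool_pos']),np.degrees(2*np.arctan2(s['eef_rot'][1],s['eef_rot'][0])))
a=snapshot("scene");b=snapshot("top")
z=lambda im,x,y,w,h:cv2.resize(im[y:y+h,x:x+w],(400,600),interpolation=cv2.INTER_CUBIC)
cv2.imwrite("pics/f2.png",np.hstack([z(a,270,170,60,90),z(b,220,90,60,90)]))
```

```text
10.9 [556.05562555 105.02378817  73.74563593] [ 0.57726549  0.81655095  0.00277408 -0.00118805] [-3.31091577  7.38636859 11.17874876] block bed [-54.9  -0.3] 109.48275010005396
```

View pics/f2.png

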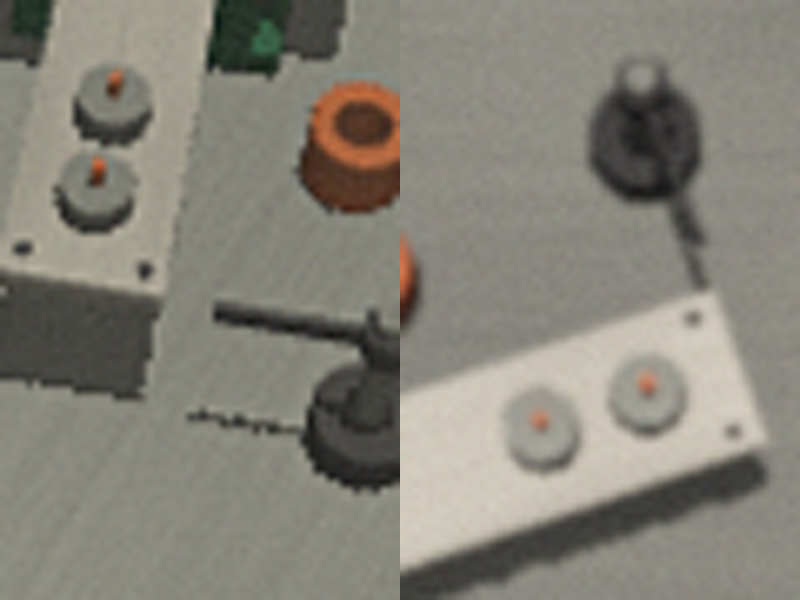

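The scene crop now has the front edge running from (0,270) to (162,296), nearly in line with the arm tip at (215,311). The top crop has the front corners at (713,290) and (767,442).

Run:
```python
from h import *
S=camera_info("scene");Tt=camera_info("top")
cs=lambda x,y:((x+.5)/6.667+270-.5,(y+.5)/6.667+170-.5)
ct=lambda x,y:((x-400+.5)/6.667+220-.5,(y+.5)/6.667+90-.5)
print("front scene",bx(onz("scene",S,cs(163,296),70)),bx(onz("scene",S,cs(0,271),70)),"tip",bx(onz("scene",S,cs(215,312),68)),bx(onz("scene",S,cs(345,330),68)))
print("front top",bx(onz("top",Tt,ct(713,290),70)),bx(onz("top",Tt,ct(767,442),70)),"tip",bx(onz("top",Tt,ct(695,240),68)))
print(state()["force"])
```

```text
front scene [158.9  28.4] [159.9 -29.9] tip [160.6  47.3] [159.   93.1]
front top [160.   27.8] [159.6 -31.4] tip [160.3  48.1]
[-2.6361772   7.92006861 11.5583388 ]
```

>>> play_rows:
  increments:
    - [-0.02,0,0,0,-1]
    - [0,0,0,0,-1]
    - [0.02,0,0,0,-1]
    - [0.02,0,0,0,-1]
    - [0,0,0,0,-1]
    - [0,0,0,0,-1]

```text
time_s: 11.75
tool_pos: [556.2, 104.4, 73.6]
eef_rot: [0.577, 0.817, 0.002, 0.0]
force: [-1.1, 2.3, 10.4]
gripper_width: 29.7
grip_force: 60.0
```

Run:
```python
from h import *
s=state(); print(s['time_s'],s['tool_pos'],s['eef_rot'],s['force'],s['ft_torque'],s['dq'],"block bed",bx(s['tool_pos']),np.degrees(2*np.arctan2(s['eef_rot'][1],s['eef_rot'][0])))
```

```text
11.75 [556.24227657 104.40984403  73.59267245] [5.76705734e-01 8.16949992e-01 1.78481232e-03 1.46545080e-04] [-1.13027916  2.28110789 10.44108288] [ 0.24744173  0.61862772 -0.10214666] [-0.00212639 -0.00126997 -0.00033954 -0.00018592  0.00122564 -0.00082253] block bed [-54.2  -0.4] 109.56152320399617
```

Run:
```python
from h import *
a=snapshot("scene")
cv2.imwrite("pics/f3.png",cv2.resize(a[150:250,240:340],(600,600),interpolation=cv2.INTER_CUBIC))
```

View pics/f3.png

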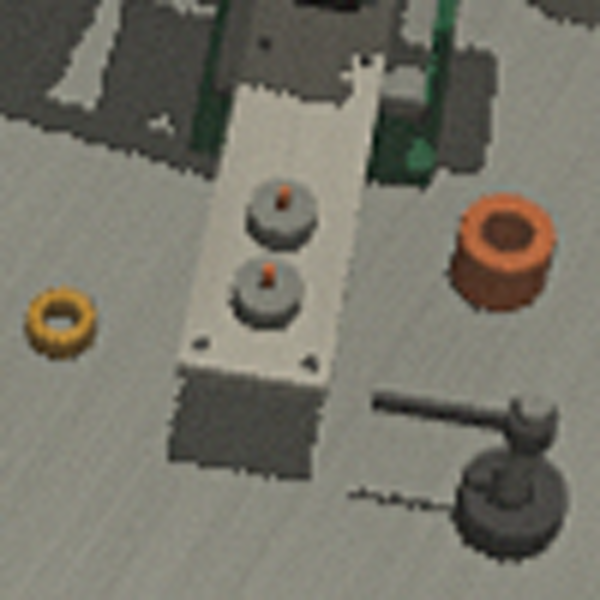

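Run:
```python
from h import *
S=camera_info("scene")
cs=lambda x,y:((x+.5)/6+240-.5,(y+.5)/6+150-.5)
for p,z in (((327,387),70),((180,367),70),((373,401),68),((500,421),68)): print(bx(onz("scene",S,cs(*p),z)))
T=camera_info("top");b=snapshot("top")
g=cv2.cvtColor(b,cv2.COLOR_BGR2GRAY).astype(float)
# sub-pixel front edge (max gradient along bed x at z=70) in both cameras
for c,i,im in (("top",T,b),("scene",S,snapshot("scene"))):
    g=cv2.cvtColor(im,cv2.COLOR_BGR2GRAY).astype(np.float32);o=[]
    for y in (-22,-15,-5,5,15,22):
        xs=np.arange(148,174,.5);P=np.array([proj(c,i,(*(H+UX*(x+175)+UY*(y+1.5)),70)) for x in xs],np.float32)
        v=cv2.remap(g,P[:,:1],P[:,1:],cv2.INTER_LINEAR).ravel();d=np.abs(np.gradient(cv2.GaussianBlur(v[:,None],(1,5),1).ravel()));o.append(xs[d.argmax()])
    t=[]
    for y in (52,56,60,64,68):
        xs=np.arange(148,174,.5);P=np.array([proj(c,i,(*(H+UX*(x+175)+UY*(y+1.5)),68)) for x in xs],np.float32)
        v=cv2.remap(g,P[:,:1],P[:,1:],cv2.INTER_LINEAR).ravel();w=np.clip(np.median(v)-v-15,0,None);t.append(round(float((w*xs).sum()/max(w.sum(),1e-6)),1))
    print(c,"edge",o,"arm",t)
```

```text
[159.2  28.5]
[161.4 -29.6]
[160.8  47.1]
[160.1  96.9]
top edge [np.float64(152.5), np.float64(160.5), np.float64(161.0), np.float64(160.5), np.float64(160.5), np.float64(152.5)] arm [159.2, 158.7, 158.9, 158.9, 155.5]
scene edge [np.float64(159.0), np.float64(158.0), np.float64(159.0), np.float64(159.5), np.float64(160.0), np.float64(153.0)] arm [160.9, 161.0, 160.8, 160.5, 160.9]
```

```bash
python3 -c "
from rig import *
print(hand_in())"
```

```text
the job is handed in; nothing more can be done
None
```

The job is handed in. I pressed the plate home on both stop pads with about 22 N for over 1.25 s. I then slid it out until its front edge was level with the pointer to within about 1–2 mm by camera. It finished still gripped at 60 N and pressed down on the bed, at about 12 s on the clock; no verdict came back.

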